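Move a lift-off guard door with a sprung hinge pin to the other plate dock

ROBOT

A 6-joint arm with a two-finger parallel gripper is mounted at the origin on a cart in front of the work surface, level with it; the furniture and walls round the work are solid. World frame = base frame: x ahead of the robot, y to its left, z up, the work surface at z = 0. Lengths are in m, angles in rad, forces in N, time in s.
With the tool pointing down it reaches from about 0.35 to 0.775 m from the base axis. Payload 7.3 kg.
Tool frame: the origin (TCP) lies at the very end of the fingers, on their centre line; the grasp point (between the pads) lies bot.grip_depth behind it (bot.grip_depth is the distance from the TCP to the grasp point, in m); y points along the fingers, x is the direction in which the jaws open and shut, and the axes are right-handed (so a half turn about y gives the same grasp; the last joint's range is limited). The gripper opens to 92 mm and grips with 3 to 60 N. Pads are 19 mm wide; open, the fingers measure 130 mm over their backs; the gripper's body (75 mm by 190 mm) begins 47 mm behind the grasp point.
Start: joints at [-1.251, 0.342, 1.524, -0, 1.275, -0.146], TCP at [0.236, -0.469, 0.227] pointing down, gripper open.
Joint ranges: [-2.53, 2.53], [-0.77, 2.02], [0.04, 2.7], [-1, 4.14], [0.28, 2.66], [-3.11, 3.11]. Speed limits (rad/s): [2.57, 2.57, 3.14, 3.14, 3.14, 3.14].

INTERFACE

Orientations are given as a rotation vector (axis times angle).
In Python, from workcell import bot gives the robot as it stands.
- The arm moves only by the tool arm_command, never from a script. Its argument "motion" is a list that holds one entry, the list of rows, each a list of 5 numbers: the closure, from 0 (fully open) to 1 (shut), then the shift along the tool's x, y, z in mm, then the turn about the tool's y in units of 6 degrees (1.0 is 6 degrees). In form: [[[hand, tx, ty, tz, turn], ...]]. A call has exactly 10 rows; each row is the pose to reach, as a shift and turn from the pose commanded when the call began, along the tool's axes at that moment; what a row does not reach only later rows make up. A row lasts 1/8 s, in which the tool goes at most 62.5 mm and 10.7 degrees, less where a joint would pass 70% of its speed; a pose out of reach is approached as far as the arm can. A call with a gripper value outside its range is refused whole. The fingers move at their own pace and stop on an object; "squeeze" is the grip in N (left out, the last holds). Time passes only in rows, so rows that repeat a pose let the fingers close, or fill a call up. It gives the time, the measured TCP pose, the force and the opening at its end, in the units of the state.
- bot.sense(): the state, without advancing time (a new reading comes with each control period).
- bot.grab_frame(name): name is "scene" or "top" or "wrist"; returns a dict with "color" (384x512x3 uint8, blue, green, red), "fx", "fy", "cx", "cy" (pixels), "k1" (the pictures are not rectified: a ray, as slopes to the right and down, at radius r is drawn at 1 + k1 r^2 times it, then the intrinsics apply), "view" (4x4, takes a point from world to camera coordinates). Camera axes: x right, y up, looking along -z (the intrinsics and any distortion apply to the point x, -y, -z); pixel columns grow to the right and rows downward; lengths in m; the calibration is good to about 2 mm. A picture is of the moment at which its call begins. There is no depth.
- bot.close_job(): hands the job in, once; it reports no verdict.
The state is a dict: "t": time; "qpos": joint angles; "qvel": joint speeds; "effort": joint torques, N m; "ee_pos": TCP position; "eef_rot": TCP orientation; "force": force on the tool from outside, world axes, zero at the start; "ft_torque": the same for the moment, N m; "grip_width": opening from 0.0 (shut) to 1.0 (fully open).
Only numpy, scipy, OpenCV 4.12 (cv2) and the standard library are available. Lean on these libraries where they do the work, as an engineer would, in place of code of your own. Each camera call takes 0.05 s, during which the arm holds its last target. There are 200 camera calls.

TASK

Take the guard door off the empty plate dock and hang it on the dock that holds the well plate: pinch the two black tabs on its top edge together to draw in the sprung hinge pin, hold it drawn, and lift the door off. Lower the fixed stub at its other end into the open notch of the other dock's hinge bracket, feeling gently for the notch because that bracket stands a centimetre or two forward of its rear stop, nobody measured how far, then let the tabs go so that the pin springs fully home into its hole. The door must end hanging straight and free between the lugs; touch the docks with it only lightly, never force it against them, and leave everything else where it is.

Things in the scene. Friction and masses are not known exactly. Their poses are not given: they have to be found in the camera images.
- guard: Loose guard door, about 0.19 kg: a beam 14 x 124 x 13 mm (x, y, z) at the top, a grey louvred panel 118 mm wide, 4 mm thick below it, down to 86 mm under the axis. Origin on the hinge axis midway along the beam; x normal to the panel (front is -x), y along the hinge axis, z up as it hangs. Fixed stub at the +y end, sprung pin at the -y end, two black tabs on top.
- guard_grip (a point): Where to grasp the door from above, closing along its y: 28 mm above the hinge axis, midway between the tabs when pinched. Tabs: 18 mm wide (x), 8 mm thick (y), from 8 to 42 mm above the axis. Outer faces: fixed tab y = +20 mm; pin's tab y = -32 mm at rest (52 mm over both), -20 mm fully drawn (40 mm over both). Axes as the door's.
- guard_stub (a point): Tip of the door's fixed stub, on the hinge axis at the door's y = +73 mm. The stub is round, 6 mm thick, with a round end, and sticks 11 mm out of the beam. The sprung pin at the other end looks the same and at rest sticks out as far (tip at y = -73 mm).
- pin (a joint): How far the sprung hinge pin is drawn into the beam (m): 0 at rest, fully out; 0.012 fully drawn, its tip then 1 mm inside the beam's end. Its tab moves with it, toward the fixed tab. The spring pushes back with about 4 N at 0 and 7.5 N fully drawn.
- dock_1: The empty plate dock, fixed, which carries the guard door at the start: white open-fronted sheet-metal box 110 x 150 x 106 mm (x, y, z) with an aluminium hinge bracket on its roof. Origin at the centre of its underside; it opens to its own -x, +y is the left side for someone looking into it, z up. Hinge axis parallel to y at x = -85 mm, z = 110 mm.
- dock_2: The other plate dock, fixed: the same box, origin and axes as dock_1. It has no door at the start and a white well plate lies in it. Its hinge bracket (notch and hole together) was clamped by hand on the roof: its hinge axis lies an unknown 6 to 28 mm in front (toward the dock's -x) of the bracket's rear stop, that is at x = -85 to -107 mm; z = 110 mm and centred in y, as on dock_1.
- dock_2_hinge (a point): Middle of dock_2's hinge axis if its bracket stood at the rear stop (x = -79, y = 0, z = 110 mm on the dock). The true axis, where the door's origin must come, lies 6 to 28 mm in front of it. The two lugs' inner faces are 66 mm to either side in y; lugs are 12 mm thick (y), 64 mm long (x, centred on the axis). The bracket's cross plate begins 38 mm behind the axis and stays 3 mm above it or lower.
- dock_2_notch (a point): Seat of the stub in dock_2's +y lug if the bracket stood at the rear stop (the true one 6 to 28 mm in front), on the axis at y = +72 mm. The notch is open at the top, 8.5 mm wide in x; its bottom is 3 mm below this point, the flat ledges before and behind it 10 mm above, so a stub on a ledge stands 13 mm higher than a seated one. Same on dock_1.
- dock_2_hole (a point): Pin hole in dock_2's -y lug if the bracket stood at the rear stop (the true one 6 to 28 mm in front), on the axis at y = -72 mm. Closed hole 9 mm wide (x), from 3.5 mm below to 5 mm above the axis; the lug's top is 13 mm above the axis. Same on dock_1.
- bottle: Reagent bottle with a black cap, 46 mm wide, 85 mm high, standing between or behind the docks; bystander. Origin under its centre.
- weight: Brass-coloured check weight, 30 mm wide, 48 mm high, standing between the docks; bystander. Origin under its centre.
- tips: Pipette tip box, 90 x 120 x 67 mm; bystander.
- buffer: Reagent bottle, 56 mm wide, 103 mm high; bystander. Origin under its centre.
- notebook: Notebook lying flat, 105 x 152 x 14 mm; bystander.
- remote: Remote control lying flat, 158 x 54 x 21 mm; bystander.
- marker: Marker pen lying at the front of the desk, 135 mm long; bystander.
- plate: White well plate, 85 x 128 x 14 mm, lying on the floor of dock_2; it stays there.

How it is judged:
By the outcome, as a careful person would: the job done as asked, in the order asked, and still so for the second after the job is handed in, with the robot touching nothing.
It also fails if it takes over 54 s, if anything falls off the work surface, if the arm or the gripper's body presses on something with over 40 N, if the wrist force passes 120 N, or if a joint passes its speed limit or range.

## Working session

There is one attempt and no reset: what is moved stays moved. The work goes in short steps, Python scripts to look and compute and a tool call to move; the robot and the scene stay as the last step left them, time stands still between calls to the robot, and variables do not carry over. Pictures are saved under pics/ and viewed, about 8 in all and at most 12, crops included, and the job is handed in when it is done.

Besides the shell and the picture viewer there is one more tool, called after "Emit:" as name(argument=value, ...) on one line, values as JSON. arm_command: Moves the arm, as the interface text tells. Its arguments: {"type":"object","properties":{"motion":{"type":"array"},"squeeze":{"type":"number"}},"required":["motion"]}

```bash
mkdir -p pics; ls; python3 - <<'E'
from workcell import bot
import cv2,numpy as np
s=bot.sense(); print({k:np.round(v,3) for k,v in s.items()}, bot.grip_depth)
for n in("scene","top"):
    f=bot.grab_frame(n); cv2.imwrite(f"pics/{n}0.png",f["color"]); print(n,f["fx"],f["fy"],f["cx"],f["cy"],f["k1"],np.round(f["view"],4).tolist())
E
```

```text
pics
{'t': np.float64(0.0), 'qpos': array([-1.251,  0.343,  1.525, -0.   ,  1.275, -0.146]), 'qvel': array([-0.001,  0.   ,  0.001,  0.   , -0.   ,  0.002]), 'effort': array([-4.0000e-03, -4.3126e+01, -2.4422e+01,  7.1000e-02,  5.6000e-02,
       -0.0000e+00]), 'ee_pos': array([ 0.236, -0.469,  0.226]), 'eef_rot': array([-1.393,  0.86 , -0.859]), 'force': array([-0.189, -0.222, -0.613]), 'ft_torque': array([ 0.001, -0.019, -0.046]), 'grip_width': np.float64(0.999)} 0.0188
scene 491.3651595247336 491.3651595247336 258.91110330992564 196.44731954816962 -0.12263155816161173 [[0.528, -0.8492, -0.0134, -0.2568], [0.574, 0.3452, 0.7425, -0.3936], [-0.6259, -0.3997, 0.6697, -1.1911], [0.0, 0.0, 0.0, 1.0]]
top 378.78388830422165 378.78388830422165 251.834946348622 187.70475360468046 0.03700170066208766 [[0.0129, -0.9997, 0.0187, 0.006], [0.9844, 0.016, 0.1752, -0.5271], [-0.1755, 0.0162, 0.9844, -1.1554], [0.0, 0.0, 0.0, 1.0]]
```

View pics/scene0.png

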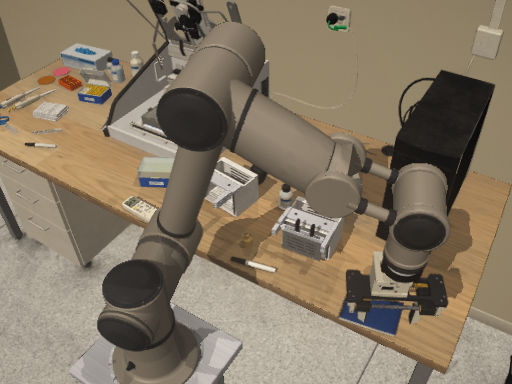

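View pics/top0.png

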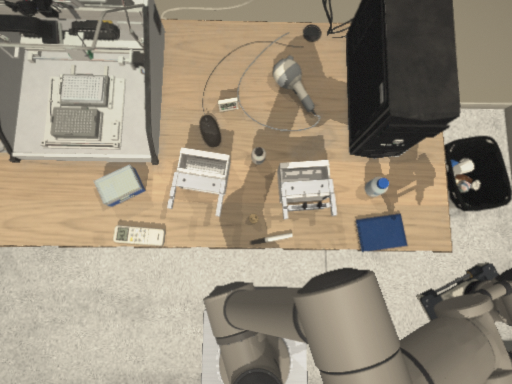

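```bash
python3 - <<'E'
import cv2
a=cv2.imread("pics/top0.png")[140:225,160:345]; cv2.imwrite("pics/topc.png",cv2.resize(a,None,fx=4.3,fy=4.3,interpolation=cv2.INTER_CUBIC))
E
```

```text
(no output)
```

View pics/topc.png

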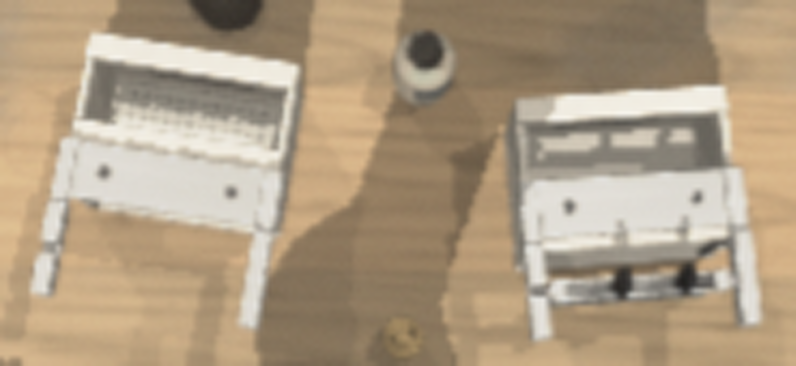

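```bash
cat > h.py <<'E'
import numpy as np, cv2
from workcell import bot
def proj(f,P):
    P=np.atleast_2d(P); V=np.array(f["view"]); c=P@V[:3,:3].T+V[:3,3]
    u=c[:,0]/-c[:,2]; v=-c[:,1]/-c[:,2]; r=1+f["k1"]*(u*u+v*v)
    return np.c_[f["fx"]*u*r+f["cx"], f["fy"]*v*r+f["cy"]]
def ray(f,uv,z):
    """world point at height z on pixel uv"""
    x,y=(uv[0]-f["cx"])/f["fx"],(uv[1]-f["cy"])/f["fy"]; x0,y0=x,y
    for _ in range(9):
        r=1+f["k1"]*(x*x+y*y); x,y=x0/r,y0/r
    V=np.array(f["view"]); R=V[:3,:3]; o=-R.T@V[:3,3]; d=R.T@np.array([x,-y,-1]); return o+d*(z-o[2])/d[2]
def w(pose,L):
    x,y,a=pose[:3]; L=np.atleast_2d(L); c,s=np.cos(a),np.sin(a)
    return np.c_[x+c*L[:,0]-s*L[:,1], y+s*L[:,0]+c*L[:,1], L[:,2]]
E
python3 - <<'E'
from h import *
from scipy.optimize import least_squares
f=bot.grab_frame("top")
px=lambda a:np.array(a)/4.3+[160,140]-0.38
def run(hx,box,lug,free):
    def L(p):
        h=p[3] if free else hx
        return w(p,[[.055,.075,.106],[.055,-.075,.106],[h-.032,.078,.12],[h-.032,.066,.12],[h-.032,-.066,.123],[h-.032,-.078,.123]])
    t=px(box+lug)
    r=least_squares(lambda p:(proj(f,L(p))-t).ravel(),[.5,0,0]+([-.095] if free else []))
    print(np.round(r.x,4),np.round(r.fun.reshape(-1,2),1).tolist()); return r.x
run(-.085,[[516,100],[724,87]],[[532,340],[551,337],[741,325],[761,322]],0)
run(0,[[90,33],[299,66]],[[32,290],[52,295],[240,322],[258,327]],1)
# lug front/rear ends by ray
for n,z,p in [("d1+f",.12,(541,339)),("d1+r",.12,(534,245)),("d1-f",.123,(751,324)),("d2+f",.12,(42,293)),("d2+r",.12,(58,203)),("d2+notch",.12,(47,251)),("d2-f",.123,(249,325)),("bottlecap",.085,(426,48)),("weight",.048,(403,337))]: print(n,np.round(ray(f,px(p),z),4))
E
```

```text
[ 0.5465 -0.1474  0.0815] [[-0.3, -0.2], [0.1, -0.2], [0.1, -0.2], [-0.2, 0.2], [0.5, -0.0], [-0.1, 0.4]]
[ 0.573   0.1668 -0.1378 -0.1017] [[0.2, 0.1], [0.1, -0.1], [0.0, 0.3], [-0.5, -0.2], [0.2, 0.2], [0.1, -0.4]]
d1+f [ 0.4237 -0.085   0.12  ]
d1+r [ 0.4886 -0.0803  0.12  ]
d1-f [ 0.436  -0.2282  0.123 ]
d2+f [0.4502 0.2558 0.12  ]
d2+r [0.5127 0.248  0.12  ]
d2+notch [0.4792 0.2539 0.12  ]
d2-f [0.4301 0.1142 0.123 ]
bottlecap [ 0.6376 -0.0056  0.085 ]
weight [0.4307 0.0078 0.048 ]
```

```bash
cat >> h.py <<'E'
from scipy.spatial.transform import Rotation as Ro
D1=np.array([.5465,-.1474,.0815]); D2=np.array([.573,.1668,-.1378])
def tool(cmdR=None):
    s=bot.sense(); return s,Ro.from_rotvec(s["eef_rot"]).as_matrix()
def shift(p0,R,target): return np.round(1000*R.T@(np.array(target)-p0),1)
E
python3 - <<'E'
from h import *
s,R=tool(); p=s["ee_pos"]; print(p,np.round(R,4))
ang=np.arctan2(R[1,0],R[0,0]); print("toolx yaw deg",np.degrees(ang))
g1=w(D1,[-.085,0,.11])[0]; g2=w(D2,[-.1017,0,.11])[0]; print("axis",g1,g2)
for n,D,g in(("d1",D1,g1),("d2",D2,g2)):
    for z in(.25,.30,.33):print(n,z,shift(p,R,[g[0],g[1],z]), end=' ')
    for k in(90,-90):print("turn units cw(+about tool y=down):",-(((np.degrees(D[2])+k-np.degrees(ang))+180)%360-180)/6)
f=bot.grab_frame("wrist"); V=np.array(f["view"]); print("cam pos in tool mm",np.round(1000*R.T@(-V[:3,:3].T@V[:3,3]-p)),"look in tool",np.round(R.T@-V[2,:3],2),f["fx"],f["k1"])
E
```

```text
[ 0.23571373 -0.46878475  0.22621293] [[ 4.491e-01 -3.000e-04  8.935e-01]
 [-8.935e-01  1.100e-03  4.491e-01]
 [-1.100e-03 -1.000e+00  2.000e-04]]
toolx yaw deg -63.31187306894917
axis [ 0.46178214 -0.15431983  0.11      ] [0.47226406 0.18076995 0.11      ]
d1 0.25 [-179.5  -23.5  343.2] d1 0.3 [-179.5  -73.5  343.2] d1 0.33 [-179.5 -103.5  343.2] turn units cw(+about tool y=down): -26.330246516544225
turn units cw(+about tool y=down): 3.6697534834557737
d2 0.25 [-474.1  -23.2  503.1] d2 0.3 [-474.2  -73.2  503.1] d2 0.33 [-474.2 -103.2  503.1] turn units cw(+about tool y=down): -24.23608577534107
turn units cw(+about tool y=down): 5.7639142246589286
cam pos in tool mm [  -1. -158.   66.] look in tool [-0.    0.97 -0.25] 343.84846739859955 -0.08883972127875185
```

Emit:
arm_command(motion=[[[0.22,-30,-8,57,0.6],[0.22,-60,-16,114,1.2],[0.22,-90,-24,171,1.8],[0.22,-120,-32,228,2.4],[0.22,-150,-40,285,3],[0.22,-180,-43,343,3.7],[0.22,-235,-43,373,4.1],[0.22,-290,-43,403,4.5],[0.22,-345,-43,433,4.9],[0.22,-400,-43,463,5.3]]], squeeze=20)

```text
t: 1.45
ee_pos: [0.4691, 0.0849, 0.2697]
eef_rot: [-1.165, 1.275, -1.276]
force: [1.3, -0.4, 0.5]
grip_width: 0.78
```

```bash
python3 - <<'E'
from h import *
s,R=tool(); p=s["ee_pos"]; g2=w(D2,[-.1017,0,.11])[0]; print(p,shift(p,R,[g2[0],g2[1],.27]),np.degrees(np.arctan2(R[1,0],R[0,0])))
E
```

```text
[0.46912908 0.08494675 0.26970185] [-95.7  -0.3  -5.6] -95.19909231458378
```

Emit:
arm_command(motion=[[[0.22,-40,0,-2,0.2],[0.22,-75,0,-5,0.4],[0.22,-96,0,-6,0.45],[0.22,-96,0,-6,0.45],[0.22,-96,0,-6,0.45],[0.22,-96,0,-6,0.45],[0.22,-96,0,-6,0.45],[0.22,-96,0,-6,0.45],[0.22,-96,0,-6,0.45],[0.22,-96,0,-6,0.45]]])

```text
t: 2.7
ee_pos: [0.472, 0.1791, 0.2697]
eef_rot: [-1.142, 1.309, -1.309]
force: [0.0, 0.3, 0.7]
grip_width: 0.784
```

```bash
python3 - <<'E'
from h import *
s,R=tool(); print(s["ee_pos"],np.degrees(np.arctan2(R[1,0],R[0,0])),s["force"])
f=bot.grab_frame("wrist"); np.savez("w2.npz",**f); cv2.imwrite("pics/w2.png",cv2.resize(f["color"],(800,600),interpolation=cv2.INTER_CUBIC))
h=-.1017
print(np.round(proj(f,w(D2,[[h-.032,.078,.12],[h-.032,.066,.12],[h+.032,.066,.12],[h,.072,.12],[h-.032,-.066,.123],[h-.032,-.078,.123]]))*1.5625,0).tolist())
E
```

```text
[0.47195885 0.17906583 0.26969163] -97.81581880749273 [0.03286812 0.27441195 0.68488432]
[[270.0, 324.0], [290.0, 324.0], [284.0, 218.0], [277.0, 272.0], [510.0, 326.0], [530.0, 326.0]]
```

View pics/w2.png

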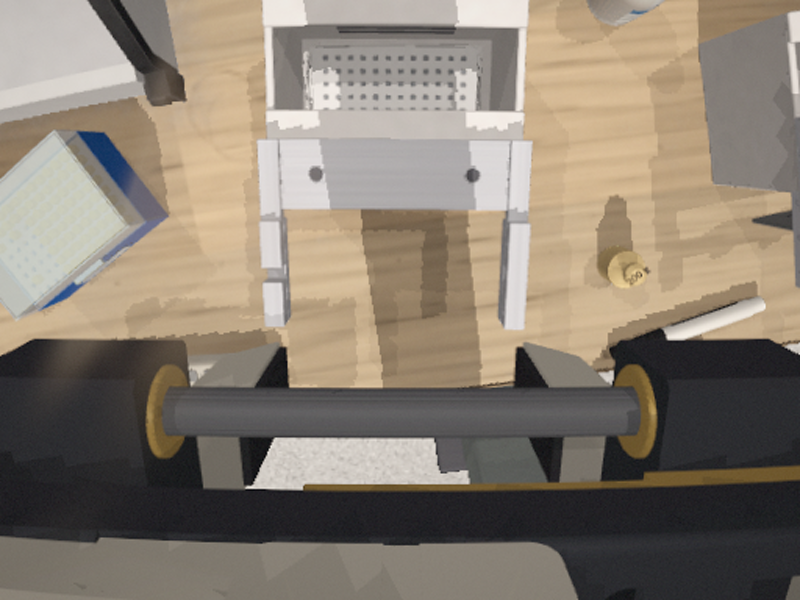

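```bash
python3 - <<'E'
from h import *
s,R=tool(); p=s["ee_pos"]; g1=w(D1,[-.085,0,.11])[0]; print(shift(p,R,[g1[0],g1[1],.27]),(-85.33-np.degrees(np.arctan2(R[1,0],R[0,0])))/-6)
E
```

```text
[ 3.317e+02 -3.000e-01  3.520e+01] -2.079779714333552
```

Emit:
arm_command(motion=[[[0.22,55,0,6,-0.4],[0.22,110,0,12,-0.8],[0.22,165,0,18,-1.2],[0.22,220,0,24,-1.6],[0.22,275,0,30,-1.9],[0.22,320,0,35,-2.08],[0.22,332,0,35,-2.08],[0.22,332,0,35,-2.08],[0.22,332,0,35,-2.08],[0.22,332,0,35,-2.08]]])

```text
t: 4.0
ee_pos: [0.4617, -0.1534, 0.2698]
eef_rot: [-1.247, 1.148, -1.148]
force: [0.1, -0.7, -0.2]
grip_width: 0.779
```

```bash
python3 - <<'E'
from h import *
s,R=tool(); print(s["ee_pos"],np.degrees(np.arctan2(R[1,0],R[0,0])),s["force"])
f=bot.grab_frame("wrist"); np.savez("w1.npz",**f)
g=np.load("w2.npz")
c=lambda im,a:cv2.resize(im[105:215,a:a+190],None,fx=4.2,fy=2.7 if 0 else 4.2,interpolation=cv2.INTER_CUBIC)[:,:798]
cv2.imwrite("pics/w1c.png",c(f["color"],160)); cv2.imwrite("pics/w2c.png",c(g["color"],160))
E
```

```text
[ 0.46167523 -0.15335581  0.26983038] -85.23069111283107 [ 0.07752944 -0.73469337 -0.17596801]
```

View pics/w1c.png

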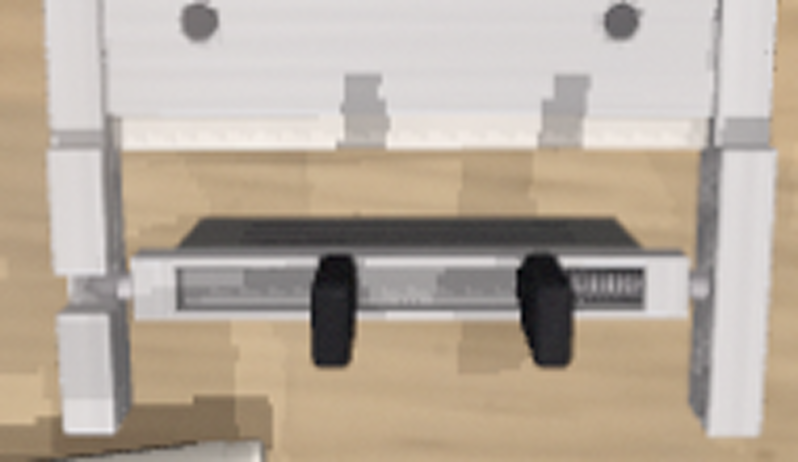

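View pics/w2c.png

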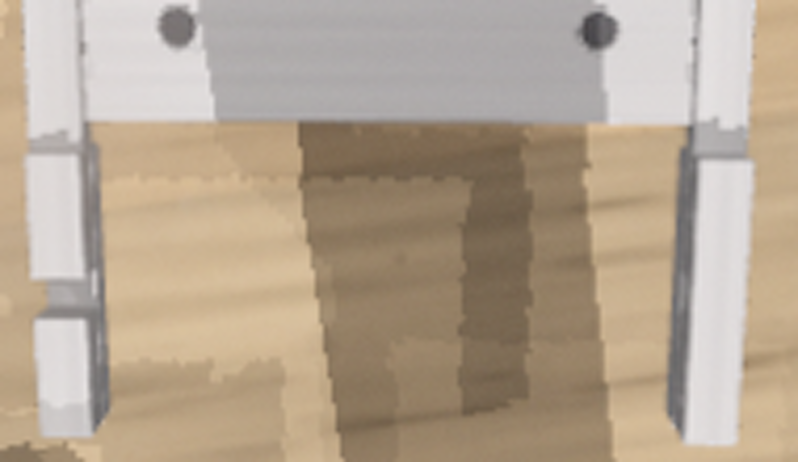

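```bash
python3 - <<'E'
from h import *
from scipy.optimize import least_squares
M={"w1":([[62,434],[117,434],[48,150],[101,150],[709,437],[762,437],[722,149],[775,149],[56,275],[60,308]],),
"w2":([[40,436],[95,436],[27,152],[82,152],[685,444],[740,444],[697,158],[752,158],[32,280],[36,317]],)}
L=np.array([[-.032,.078,.12],[-.032,.066,.12],[.032,.078,.12],[.032,.066,.12],[-.032,-.066,.123],[-.032,-.078,.123],[.032,-.066,.123],[.032,-.078,.123],[.00425,.078,.12],[-.00425,.078,.12]])
for n,g0 in(("w1",[.46,-.15,.08]),("w2",[.47,.18,-.13])):
    f=dict(np.load(n+".npz")); t=np.array(M[n][0])/4.2+[160,105]-.38
    r=least_squares(lambda p:(proj(f,w(p,L))-t).ravel(),g0)
    print(n,np.round(r.x,4),np.round(r.fun.reshape(-1,2),1).tolist())
    if n=="w1": # door by tab tops, z=.152: tab centres
        for q in((334,320),(549,318)): 
            P=ray(f,np.array(q)/4.2+[160,105]-.38,.152); print("tab",P)
print(w(D1,[-.085,0,.11]),w(D2,[-.1017,0,.11]))
E
```

```text
w1 [ 0.4617 -0.1532  0.0849] [[0.5, -0.1], [-0.0, -0.0], [-0.3, -0.4], [0.3, -0.5], [-0.2, 0.1], [-0.1, 0.0], [0.2, -0.1], [1.0, -0.1], [-0.5, 0.1], [-0.9, 1.3]]
tab [ 0.46192491 -0.13793996  0.152     ]
tab [ 0.46585603 -0.17994938  0.152     ]
w2 [ 0.4711  0.1841 -0.1411] [[0.3, 0.3], [-0.2, 0.4], [-0.6, 0.0], [-0.5, -0.0], [-0.1, 0.2], [-0.4, 0.2], [0.8, -0.4], [1.1, -0.2], [-0.1, -0.2], [-0.5, -0.0]]
[[ 0.46178214 -0.15431983  0.11      ]] [[0.47226406 0.18076995 0.11      ]]
```

Emit:
arm_command(motion=[[[0.28,6,40,0,0],[0.28,6,80,0,0],[0.28,6,110,0,0],[0.28,6,125,0,0],[0.28,6,137,0,0],[0.28,6,145,0,0],[0.28,6,148.5,0,0],[0.28,6,148.5,0,0],[0.28,6,148.5,0,0],[0.28,6,148.5,0,0]]])

```text
t: 5.3
ee_pos: [0.4622, -0.1607, 0.1216]
eef_rot: [-1.247, 1.148, -1.15]
force: [0.2, 0.5, -0.2]
grip_width: 0.723
```

```bash
python3 - <<'E'
from h import *
s,R=tool(); print(s["ee_pos"],np.degrees(np.arctan2(R[1,0],R[0,0])),s["force"],s["grip_width"]*92)
f=bot.grab_frame("wrist"); cv2.imwrite("pics/g1.png",f["color"])
E
```

```text
[ 0.46217408 -0.16068484  0.12158979] -85.33259619553283 [ 0.15262879  0.50546552 -0.16992133] 66.4903924634197
```

View pics/g1.png

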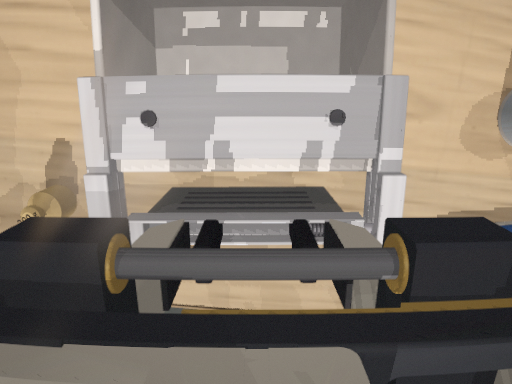

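Emit:
arm_command(motion=[[[0.38,0,0,0,0],[0.42,0,0,0,0],[0.45,-0.5,0,0,0],[0.48,-2,0,0,0],[0.51,-3.4,0,0,0],[0.54,-4.8,0,0,0],[0.57,-6,0,0,0],[0.65,-6.5,0,0,0],[0.7,-6.5,0,0,0],[0.7,-6.5,0,0,0]]], squeeze=20)

```text
t: 6.6
ee_pos: [0.4614, -0.154, 0.1211]
eef_rot: [-1.247, 1.149, -1.149]
force: [-0.5, 0.3, -1.4]
grip_width: 0.43
```

```bash
python3 - <<'E'
from h import *
s,R=tool(); print(s["ee_pos"],np.degrees(np.arctan2(R[1,0],R[0,0])),s["force"],s["ft_torque"],s["grip_width"]*92)
E
```

```text
[ 0.46138743 -0.15401236  0.1211447 ] -85.33376464692013 [-0.54889003  0.28857405 -1.43252083] [ 0.08214996  0.05165909 -0.02416327] 39.59496740145639
```

Emit:
arm_command(motion=[[[0.7,0,-3,0,0],[0.7,0,-8,0,0],[0.7,0,-15,0,0],[0.7,0,-25,0,0],[0.7,0,-45,0,0],[0.7,0,-70,0,0],[0.7,0,-100,0,0],[0.7,0,-125,0,0],[0.7,0,-130,0,0],[0.7,0,-130,0,0]]])

```text
t: 7.85
ee_pos: [0.4613, -0.1539, 0.251]
eef_rot: [-1.247, 1.149, -1.149]
force: [-0.1, 0.3, -1.6]
grip_width: 0.434
```

```bash
python3 - <<'E'
from h import *
s,R=tool(); p=s["ee_pos"]; print(p,s["force"],s["ft_torque"],s["grip_width"]*92)
print(np.degrees(np.arctan2(R[1,0],R[0,0])))
# grasp pose (.4614,-.1540,yaw -85.33) -> target at dock 2
d1=np.array([.4618,-.1536]);off=np.array([.4614,-.1540])-d1
a=-.2235; o2=np.array([[np.cos(a),-np.sin(a)],[np.sin(a),np.cos(a)]])@off
t=d1+[.0097,.3366]+o2; print(t, shift(p,R,[t[0],t[1],p[2]]), np.degrees(a)/-6)
f=bot.grab_frame("wrist"); cv2.imwrite("pics/l1.png",f["color"]); 
E
```

```text
[ 0.46125274 -0.15393042  0.25099495] [-0.11151832  0.26666933 -1.63958621] [ 0.03086479  0.00933568 -0.00148878] 39.9145655819343
-85.32976250163495
[0.47102129 0.18269861] [-334.7    0.    37.1] 2.1342677868623166
```

View pics/l1.png

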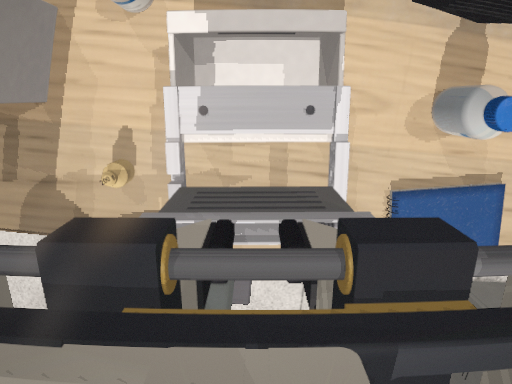

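Emit:
arm_command(motion=[[[0.7,-20,0,2,0.1],[0.7,-60,0,7,0.4],[0.7,-105,0,12,0.7],[0.7,-150,0,17,1.0],[0.7,-195,0,22,1.3],[0.7,-240,0,27,1.6],[0.7,-285,0,32,1.9],[0.7,-315,0,35,2.05],[0.7,-330,0,37,2.13],[0.7,-334.7,0,37,2.13]]])

```text
t: 9.15
ee_pos: [0.4705, 0.1832, 0.2499]
eef_rot: [-1.142, 1.313, -1.311]
force: [0.1, -0.2, -2.1]
grip_width: 0.433
```

Emit:
arm_command(motion=[[[0.7,0,0,0,0],[0.7,0,0,0,0],[0.7,0,15,0,0],[0.7,0,30,0,0],[0.7,0,45,0,0],[0.7,0,60,0,0],[0.7,0,75,0,0],[0.7,0,85,0,0],[0.7,0,90,0,0],[0.7,0,90,0,0]]])

```text
t: 10.4
ee_pos: [0.4711, 0.1824, 0.1612]
eef_rot: [-1.139, 1.313, -1.313]
force: [-0.1, 0.2, -1.6]
grip_width: 0.437
```

```bash
python3 - <<'E'
from h import *
s,R=tool(); p=s["ee_pos"]; print(p,s["force"],s["grip_width"]*92, np.degrees(np.arctan2(R[1,0],R[0,0])))
print(shift(p,R,[.4710,.1827,.1611]))
f=bot.grab_frame("wrist"); np.savez("w3.npz",**f); cv2.imwrite("pics/d2a.png",cv2.resize(f["color"],(800,600),interpolation=cv2.INTER_CUBIC))
E
```

```text
[0.47114891 0.18237836 0.16116669] [-0.11967683  0.24948429 -1.58450536] 40.19926761731826 -98.12525680724649
[-0.3  0.1 -0.2]
```

View pics/d2a.png

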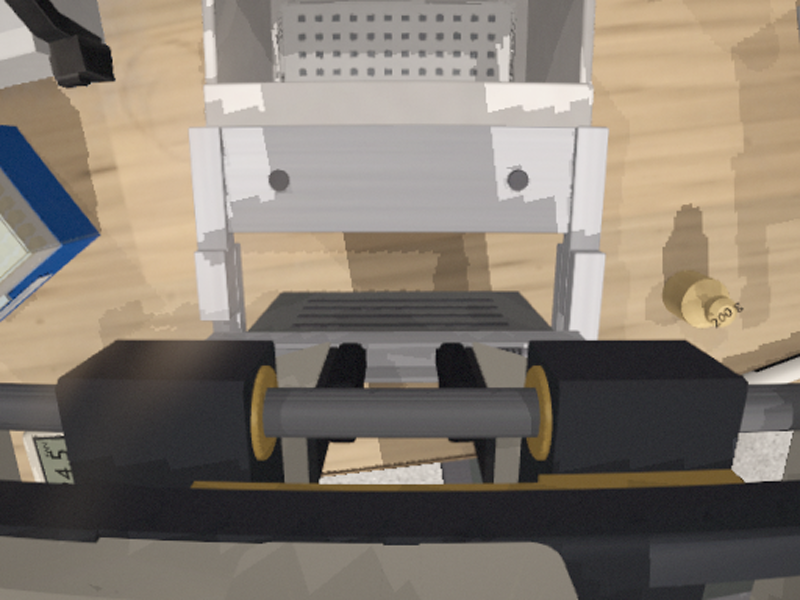

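Emit:
arm_command(motion=[[[0.7,0,6,0,0],[0.7,0,12,0,0],[0.7,0,17,0,0],[0.7,0,21,0,0],[0.7,0,24,0,0],[0.7,0,25,0,0],[0.7,0,26,0,0],[0.7,0,27,0,0],[0.7,0,28,0,0],[0.7,0,28,0,0]]])

```text
t: 11.7
ee_pos: [0.4711, 0.1825, 0.1332]
eef_rot: [-1.139, 1.313, -1.313]
force: [-0.2, 0.0, -2.0]
grip_width: 0.429
```

```bash
python3 - <<'E'
from h import *
s,R=tool(); p=s["ee_pos"]; print(p,s["force"],s["ft_torque"],s["grip_width"]*92)
E
```

```text
[0.47110654 0.18253613 0.13317043] [-0.20614715  0.04232637 -1.98130786] [0.01806723 0.000705   0.05211414] 39.46860006441851
```

Emit:
arm_command(motion=[[[0.7,0,0.5,0,0],[0.7,0,1,0,0],[0.7,0,1.5,0,0],[0.7,0,2,0,0],[0.7,0,2.5,0,0],[0.7,0,3,0,0],[0.7,0,3.5,0,0],[0.7,0,4,0,0],[0.7,0,4,0,0],[0.7,0,4,0,0]]])

```text
t: 12.95
ee_pos: [0.4711, 0.1825, 0.1292]
eef_rot: [-1.139, 1.313, -1.313]
force: [-0.4, -1.0, -1.8]
grip_width: 0.43
```

```bash
python3 - <<'E'
from h import *
s,R=tool(); p=s["ee_pos"]; print(p,s["force"],s["ft_torque"],s["grip_width"]*92)
E
```

```text
[0.47112527 0.18251845 0.129212  ] [-0.37631869 -0.97578554 -1.79562979] [ 0.09771209 -0.00299212 -0.05988965] 39.514241743881406
```

Emit:
arm_command(motion=[[[0.7,0,1,0,0],[0.7,0,2,0,0],[0.7,0,3,0,0],[0.7,0,4,0,0],[0.7,0,5,0,0],[0.7,0,6,0,0],[0.7,0,6.8,0,0],[0.7,0,7.4,0,0],[0.7,0,7.4,0,0],[0.7,0,7.4,0,0]]])

```text
t: 14.2
ee_pos: [0.4711, 0.1826, 0.1218]
eef_rot: [-1.139, 1.313, -1.313]
force: [1.1, -0.7, -1.5]
grip_width: 0.432
```

```bash
python3 - <<'E'
from h import *
for i in range(3):
    s,R=tool(); p=s["ee_pos"]; print(p,s["force"],s["ft_torque"],s["grip_width"]*92)
    f=bot.grab_frame("wrist")
cv2.imwrite("pics/seat.png",cv2.resize(f["color"][90:260,90:420],None,fx=2.4,fy=2.4,interpolation=cv2.INTER_CUBIC))
E
```

```text
[0.47114248 0.18255927 0.12181597] [ 1.12598631 -0.70689217 -1.5033059 ] [ 0.03369517  0.04631152 -0.0075289 ] 39.748166124516914
[0.47113376 0.1825373  0.12181585] [ 0.53195098  0.39142198 -2.27953036] [ 0.02199751 -0.05663807  0.03559339] 39.96763336821006
[0.47113073 0.18253342 0.12182039] [ 0.07087439 -0.58560118 -2.04618481] [0.07543323 0.03129467 0.03209939] 39.60875786890184
```

View pics/seat.png

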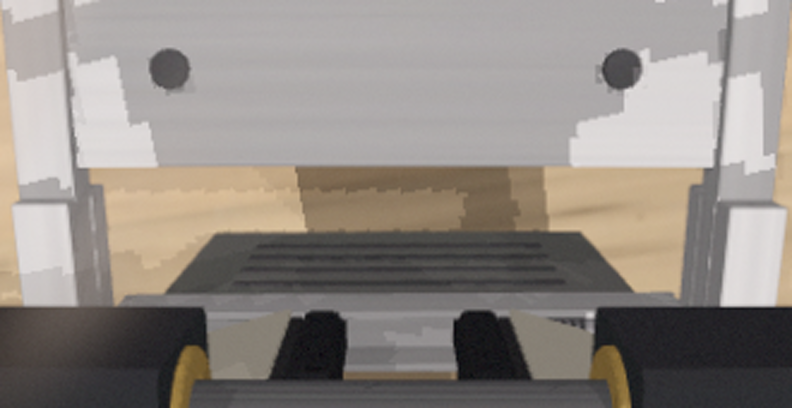

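Emit:
arm_command(motion=[[[0.57,0,0.5,0,0],[0.54,1,0.5,0,0],[0.515,2.3,0.5,0,0],[0.49,3.4,0.5,0,0],[0.465,4.5,0.5,0,0],[0.44,5.6,0.5,0,0],[0.42,6.3,0.5,0,0],[0.42,6.5,0.5,0,0],[0.42,6.5,0.5,0,0],[0.42,6.5,0.5,0,0]]])

```text
t: 15.6
ee_pos: [0.4702, 0.1761, 0.1214]
eef_rot: [-1.139, 1.313, -1.313]
force: [-0.0, -0.2, -0.7]
grip_width: 0.583
```

```bash
python3 - <<'E'
from h import *
s,R=tool(); p=s["ee_pos"]; print(p,s["force"],s["ft_torque"],s["grip_width"]*92)
f=bot.grab_frame("wrist"); cv2.imwrite("pics/rel.png",cv2.resize(f["color"][90:260,90:420],None,fx=2.4,fy=2.4,interpolation=cv2.INTER_CUBIC))
E
```

```text
[0.47024387 0.17612634 0.12135815] [-0.03190365 -0.16676389 -0.68733991] [0.02877428 0.0081798  0.06933011] 53.67203791834347
```

View pics/rel.png

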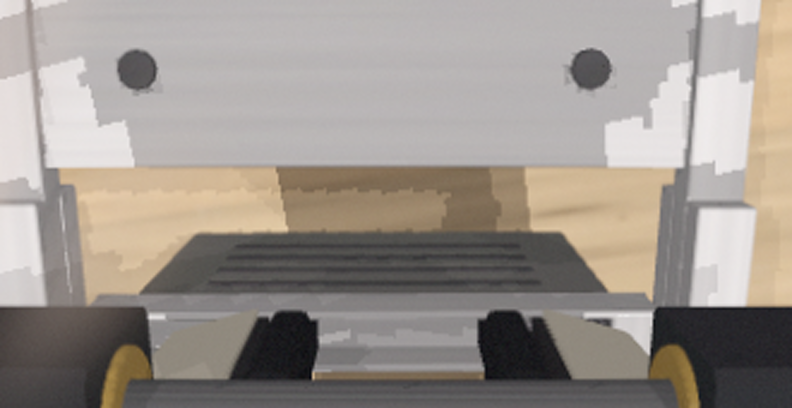

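Emit:
arm_command(motion=[[[0.36,0,0,0,0],[0.3,0,0,0,0],[0.28,0,0,0,0],[0.28,0,0,0,0],[0.28,0,-10,0,0],[0.28,0,-30,0,0],[0.28,0,-60,0,0],[0.28,0,-100,0,0],[0.28,-6,-140,0,0],[0.28,-6,-150,0,0]]])

```text
t: 16.9
ee_pos: [0.4721, 0.1825, 0.2746]
eef_rot: [-1.134, 1.309, -1.314]
force: [0.3, 0.1, -0.2]
grip_width: 0.725
```

Emit:
arm_command(motion=[[[0.28,0,0,0,0],[0.28,0,0,0,0],[0.28,0,0,0,0],[0.28,0,0,0,0],[0.28,0,0,0,0],[0.28,0,0,0,0],[0.28,0,0,0,0],[0.28,0,0,0,0],[0.28,0,0,0,0],[0.28,0,0,0,0]]])

```text
t: 18.15
ee_pos: [0.471, 0.182, 0.2713]
eef_rot: [-1.139, 1.313, -1.313]
force: [0.2, 0.7, 0.4]
grip_width: 0.721
```

```bash
python3 - <<'E'
from h import *
s,R=tool(); p=s["ee_pos"]; print(p,s["force"],s["ft_torque"],s["grip_width"]*92)
f=bot.grab_frame("wrist"); np.savez("w4.npz",**f)
a=cv2.resize(f["color"][105:215,155:355],None,fx=4,fy=4,interpolation=cv2.INTER_CUBIC)
g=bot.grab_frame("scene")["color"][150:190+60,190:300]; t=bot.grab_frame("top")["color"][140:225,160:345]
h=150; b=np.zeros((h,800,3),np.uint8); 
b1=cv2.resize(g,(165,150)); b2=cv2.resize(t,(326,150)); b[:,:165]=b1; b[:,180:506]=b2
cv2.imwrite("pics/final.png",np.vstack([a,b]))
E
```

```text
[0.47103937 0.18203575 0.27131203] [0.2314187  0.73441467 0.37503484] [ 0.08456164 -0.01433707  0.02799094] 66.29270908112467
```

View pics/final.png

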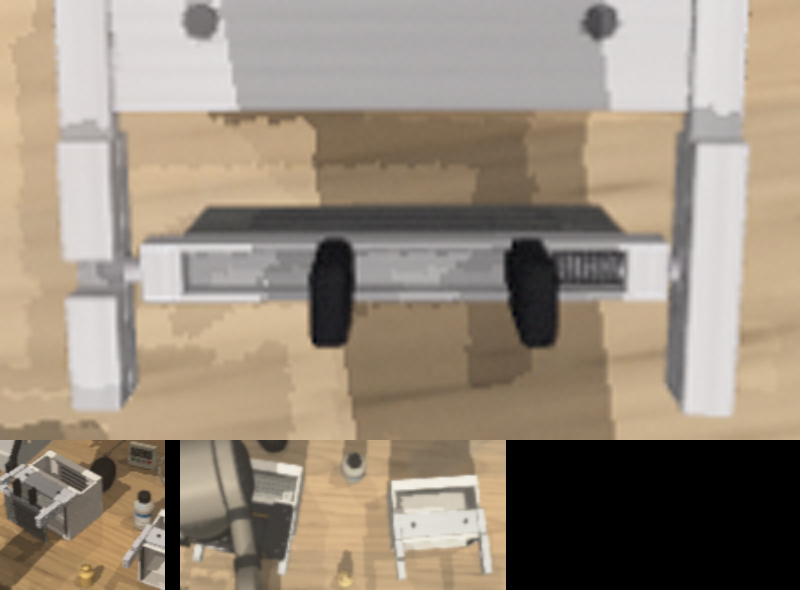

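```bash
python3 -c "
from workcell import bot
print(bot.close_job())"
```

```text
the job is handed in; nothing more can be done
None
```

The guard door is off dock_1 and hanging on dock_2, and the job was handed in at about 18 s of the 54 s allowed.

- **Removal:** I pinched the tabs until the opening read 39.6 mm, which is the pin fully drawn, and kept them pinched while lifting the door straight out.
- **Finding the notch:** The cameras put dock_2's hinge axis about 23 mm in front of its rear stop. I lowered the stub slowly there. It went past ledge height with no contact and on down to 0.7 mm above the seat. The measured force stayed close to the door's own weight throughout, about 2 N.
- **Release:** I let the tabs out gradually and moved the hand along with them so the door was not pushed sideways.

**Last checks:** In the final wrist picture the stub lies in the notch and the pin reaches into its lug. The tabs are about 50.5 px apart, and 50.7 px would be expected with the pin fully home. The beam hangs level and clear between both lugs, and the hand touches nothing. The bottle and the weight are where they were at the start. I did not recheck the other bystanders at the end.

**Disagreement:** The top and wrist cameras differed by 1–3 mm on the position of dock_2's hinge axis. I used a value close to the wrist camera's, and the fit went in without searching.

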